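# Clear the sample jars and lift the pipe piece with tongs

## Task

Make room round the little bronze pipe piece that stands on the cork stand: put the two stray sample jars into the free pockets of the wooden rack, so that all four jars stand upright in the row, one in each pocket. Then take the tongs, close their jaws on the pipe piece and lift it upright a good 10 cm above its stand; touch the pipe piece with nothing but the tongs, do not tip or drop it, and leave the short lying pipe, the brush and the loupe where they are. Finish while holding: at the end the gripper still squeezes the tongs and the pipe piece hangs in their jaws, still and in the air.

Things in the scene. Friction and masses are not known exactly. Their poses are not given: they have to be found in the camera images.
- pipe: The pipe piece to lift: short tube of green-grey patinated bronze with a dark mouth, standing upright; to the touch a solid cylinder of 30 mm diameter, 45 mm high, about 50 g. Origin: centre of its underside; z along its axis.
- stand: Fixed round cork stand, 60 mm diameter, 25 mm high, on which the pipe piece stands (centred to 3 mm). Origin: centre of its underside, on the table.
- jar_a: Amber glass sample jar with black cap, 40 mm diameter, 66 mm high with cap, about 90 g. Origin: centre of its underside. Two of the four jars, any two, stand on the table within about 12 cm of the stand (the strays, on either side of it); the other two are in the rack already.
- jar_b: Same as jar_a.
- jar_c: Same as jar_a.
- jar_d: Same as jar_a.
- rack: Fixed low rack of light wood, 240 mm along its x by 66 mm along its y, walls 18 mm high and 8 mm thick, with one row along x of four square pockets, 50 mm wide and open at the bottom, so that a seated jar stands on the table at z = 0. Pitch 58 mm. Origin: centre of its underside.
- pocket0 (a point): Centre of the first pocket, at table height (rack x = -87 mm).
- pocket1 (a point): Second pocket (rack x = -29 mm).
- pocket2 (a point): Third pocket (rack x = +29 mm).
- pocket3 (a point): Fourth pocket (rack x = +87 mm).
- tongs: Steel kitchen tongs, 240 mm long, 0.12 kg, lying on the lower edges of two flat upright arms 26 mm high. Origin: at their lower edge, midway between the two black rubber grip pads (38 mm long, 28 mm high), the place to squeeze; x points to the jaws, y to the left arm, z up. Hinge at x = -110 mm; grey jaws (36 mm long, 24 mm high) centred at x = +105 mm. Balances about 15 mm behind the origin.
- tongs_left: Left arm of the tongs with grip pad and jaw; origin at its hinge. The arms move together and are sprung open: then 57 mm over the rubber pads and 66 mm clear between the jaws. Pads squeezed to 49 mm: jaws 50 mm clear; pads at about 38 mm: jaws 30 mm clear, faces parallel.
- tongs_right: Right arm of the tongs, likewise. Squeezing at the pads takes about 4 N at first, 7 N when the jaws meet the pipe piece; each jaw then presses with half of any further squeeze.
- short_pipe: Bystander: bronze pipe lying, 26 mm diameter, 110 mm long along its x. Origin: centre of its underside.
- brush: Bystander: brush lying on the table, about 200 mm long. Origin: near its middle, on its underside.
- loupe: Bystander: black loupe standing, 44 mm diameter, 34 mm high. Origin: centre of its underside.
Not all that is in view belongs to the job. Leave any pink, turquoise or yellow look-alike of the jar_d alone.

How it is judged (in metres and radians):
On the way, in this order (a step that is already met when the one before it is completed fails the run):
1. all four jars stand in the rack, one in each pocket ((horizontal distance between jar_a and pocket0 below 0.008 m or horizontal distance between jar_a and pocket1 below 0.008 m or horizontal distance between jar_a and pocket2 below 0.008 m or horizontal distance between jar_a and pocket3 below 0.008 m) and height (world z) of each of jar_a, jar_b, jar_c, jar_d below 0.005 m and angle between each of jar_a, jar_b, jar_c, jar_d's own z axis and vertical below 0.1 rad and (horizontal distance between jar_b and pocket0 below 0.008 m or horizontal distance between jar_b and pocket1 below 0.008 m or horizontal distance between jar_b and pocket2 below 0.008 m or horizontal distance between jar_b and pocket3 below 0.008 m) and (horizontal distance between jar_c and pocket0 below 0.008 m or horizontal distance between jar_c and pocket1 below 0.008 m or horizontal distance between jar_c and pocket2 below 0.008 m or horizontal distance between jar_c and pocket3 below 0.008 m) and (horizontal distance between jar_d and pocket0 below 0.008 m or horizontal distance between jar_d and pocket1 below 0.008 m or horizontal distance between jar_d and pocket2 below 0.008 m or horizontal distance between jar_d and pocket3 below 0.008 m)), for 0.2 s.
2. the pipe piece is off its stand in the jaws of the tongs (contact force between each of tongs_left, tongs_right and pipe above 0.3 N and contact force between the fingers and tongs above 1 N and height (world z) of pipe above 0.045 m), for 0.2 s.
At the end, for the whole second after the job is handed in: All four jars stand upright in the rack, each within 8 mm of a pocket's centre; the gripper squeezes the tongs; both jaws press on the pipe piece (over 0.3 N each), its underside at least 80 mm above the stand's top, tilted under 0.4 rad, moving under 30 mm/s, touched by nothing of the robot (all of step 1 and contact force between each of tongs_left, tongs_right and pipe above 0.3 N and contact force between the fingers and tongs above 1 N and height (world z) of pipe above 0.105 m and height (world z) of tongs above 0.08 m and angle between pipe's own z axis and vertical below 0.4 rad and linear speed of pipe below 0.03 m/s and contact force between each of the arm, the fingers and pipe below 0.1 N); the arm keeps its last pose, push and grip.
It fails at once if the robot itself touches the pipe piece (contact force between any of the fingers, the arm and pipe above 0.3 N).
It fails at once if the pipe piece is tipped or dropped (angle between pipe's own z axis and vertical above 0.6 rad or height (world z) of pipe below 0.015 m).
It fails at once if a bystander is pushed more than 40 mm (distance of any of short_pipe, brush, loupe from where it was at the start of the episode above 0.04 m).
It also fails if it takes over 66 s, if anything falls off the work surface, if the arm or the gripper's body presses on something with over 40 N, if the wrist force passes 120 N, or if a joint passes its speed limit or range.

## Robot

A 6-joint arm with a two-finger parallel gripper is mounted at the origin on the work surface. World frame = base frame: x ahead of the robot, y to its left, z up, the work surface at z = 0. Lengths are in m, angles in degrees, forces in N, time in s.
With the tool pointing down it reaches from about 0.4 to 0.825 m from the base axis. Payload 7 kg.
Tool frame: the origin (TCP) lies at the very end of the fingers, on their centre line; the grasp point (between the pads) lies 19 mm behind it (ctrl.grip_point_offset is the distance from the TCP to the grasp point, in m); x points along the fingers, z is the direction in which the jaws open and shut, and the axes are right-handed (so a half turn about x gives the same grasp; the last joint's range is limited). The gripper opens to 88 mm and grips with 3 to 60 N. Pads are 19 mm wide; open, the fingers measure 130 mm over their backs; the gripper's body (78 mm by 193 mm) begins 47 mm behind the grasp point.
Start: joints at [90.361, 20.546, 0.682, 0, -70.136, -16.507], TCP at [0.188, 0.648, 0.227] pointing down, gripper open.
Joint ranges: [-176.03, 176.03], [-82.01, 121.73], [-58.28, 71.71], [-173.87, 95.51], [-174.79, -0.11], [-173.66, 173.66]. Speed limits (degrees/s): [136.94, 136.94, 172.46, 180, 180, 180].

## Interface

Orientations are given as [roll, pitch, yaw] about the fixed x, y, z axes, in that order (R = Rz(yaw) Ry(pitch) Rx(roll)).
In Python, from plant import get_obs, snapshot, calibration, close_job, ctrl gives the robot as it stands.
- The arm moves only by the tool move_arm, never from a script. Its argument "commands" is a list that holds one entry, the list of rows, each a list of 4 numbers: the shift along the tool's x, y, z in cm, then the turn about the tool's x in rad. In form: [[[dx, dy, dz, spin], ...]]. A call has 1 to 8 rows; each row shifts and turns the commanded pose from where the row before left it, along the tool's axes as they then stand; what a row does not reach is not made up. A row lasts 1/10 s, in which the tool goes at most 50 mm and 8.59 degrees, less where a joint would pass 70% of its speed; a pose out of reach is approached as far as the arm can. A call with a gripper value outside its range is refused whole. "jaw" is the finger opening in cm, from 0 to 8.76, set as the call begins (left out, the last holds). The fingers move at their own pace and stop on an object; the grip force is fixed at half the most. Time passes only in rows, so rows that do not move let the fingers close. It gives the time, the measured TCP pose, the force and the opening at its end, in the units of the state.
- get_obs(): the state, without advancing time (a new reading comes with each control period).
- snapshot(name): name is "scene" or "top"; returns (picture, depth): 400x640x3 uint8, red, green, blue; 400x640 float32, m along the optical axis (not along the pixel's ray), 0 where there is no reading.
- calibration(name): a dict with "mtx" (3x3 intrinsics, pixels), "T" (4x4, takes a point from camera to world coordinates). Camera axes: x right, y up, looking along -z (the intrinsics and any distortion apply to the point x, -y, -z); pixel columns grow to the right and rows downward; lengths in m; the calibration is good to about 2 mm. A picture is of the moment at which its call begins. calibration takes no time and is no camera call.
- close_job(): hands the job in, once; it reports no verdict.
The state is a dict: "clock": time; "joint_pos": joint angles; "qvel": joint speeds; "tau": joint torques, N m; "tool_pos": TCP position; "orientation": TCP orientation; "force": force on the tool from outside, world axes, zero at the start; "moment": the same for the moment, N m; "opening": finger opening in m.
Only numpy, scipy, OpenCV 4.12 (cv2) and the standard library are available. Lean on these libraries where they do the work, as an engineer would, in place of code of your own. Each camera call takes 0.05 s, during which the arm holds its last target. There are 200 camera calls.

## Working session

There is one attempt and no reset: what is moved stays moved. The work goes in short steps, Python scripts to look and compute and a tool call to move; the robot and the scene stay as the last step left them, time stands still between calls to the robot, and variables do not carry over. Pictures are saved under pics/ and viewed, about 8 in all and at most 12, crops included, and the job is handed in when it is done.

Besides the shell and the picture viewer there is one more tool, called in YAML: its name, and indented under it one key for each argument. move_arm: Moves the arm, as the interface text tells. Its arguments: {"type":"object","properties":{"commands":{"type":"array"},"jaw":{"type":"number"}},"required":["commands"]}

```bash
mkdir -p pics
cat > h.py <<'E'
import numpy as np, cv2
from plant import get_obs, snapshot, calibration, close_job, ctrl
def cast(name,uv,z):
    c=calibration(name);K=np.array(c["mtx"]);T=np.array(c["T"])
    uv=np.atleast_2d(uv).astype(float)
    d=np.c_[(uv[:,0]-K[0,2])/K[0,0],-(uv[:,1]-K[1,2])/K[1,1],-np.ones(len(uv))]@T[:3,:3].T
    o=T[:3,3]; return o+d*((z-o[2])/d[:,2])[:,None]
def cloud(name,dep):
    c=calibration(name);K=np.array(c["mtx"]);T=np.array(c["T"])
    v,u=np.mgrid[:dep.shape[0],:dep.shape[1]]
    p=np.stack([(u-K[0,2])/K[0,0]*dep,-(v-K[1,2])/K[1,1]*dep,-dep],-1)
    return p@T[:3,:3].T+T[:3,3]
def save(n,im,s=1): cv2.imwrite(f"pics/{n}.png",cv2.resize(im[...,::-1],None,fx=s,fy=s))
E
python3 - <<'E'
from h import *
print(get_obs())
for n in("top","scene"):
    im,d=snapshot(n);save(n+"0",im,1.25);np.savez("/tmp/"+n,im=im,d=d)
    c=calibration(n);print(c)
E
```

```text
{'clock': 0.0, 'joint_pos': array([ 9.03630102e+01,  2.05915362e+01,  6.33791698e-01, -2.02767244e-02,
       -7.01383481e+01, -1.65064717e+01]), 'qvel': array([-0.01307248,  0.04471455, -0.02338171, -0.02741696, -0.0774178 ,
       -0.04204085]), 'tau': array([ 3.00504162e-04, -5.82720780e+01,  2.93054241e+01,  6.99713320e+00,
        6.78488650e-03, -1.61648632e-04]), 'tool_pos': array([0.18757312, 0.64788729, 0.22562122]), 'orientation': array([   5.28815207,   89.90203442, -100.86221449]), 'force': array([-0.42960865, -0.33527788, -0.38066328]), 'moment': array([-0.02389861,  0.01649945,  0.06255358]), 'opening': 0.0874772621125654}
{'mtx': array([[516.03254259,   0.        , 319.42036855],
       [  0.        , 516.03254259, 196.69064788],
       [  0.        ,   0.        ,   1.        ]]), 'T': array([[ 0.02299214,  0.99339165, -0.11244724,  0.43039534],
       [-0.99972941,  0.02244895, -0.00609456,  0.03882927],
       [-0.00352996,  0.11255694,  0.99363901,  1.20084518],
       [ 0.        ,  0.        ,  0.        ,  1.        ]])}
{'mtx': array([[409.14126253,   0.        , 326.13368422],
       [  0.        , 409.14126253, 194.82222191],
       [  0.        ,   0.        ,   1.        ]]), 'T': array([[-0.36612643, -0.50579212,  0.78110548,  1.36355466],
       [ 0.93027181, -0.22001215,  0.29357966,  0.32413884],
       [ 0.02336241,  0.83412768,  0.55107642,  0.63612951],
       [ 0.        ,  0.        ,  0.        ,  1.        ]])}
```

View pics/top0.png

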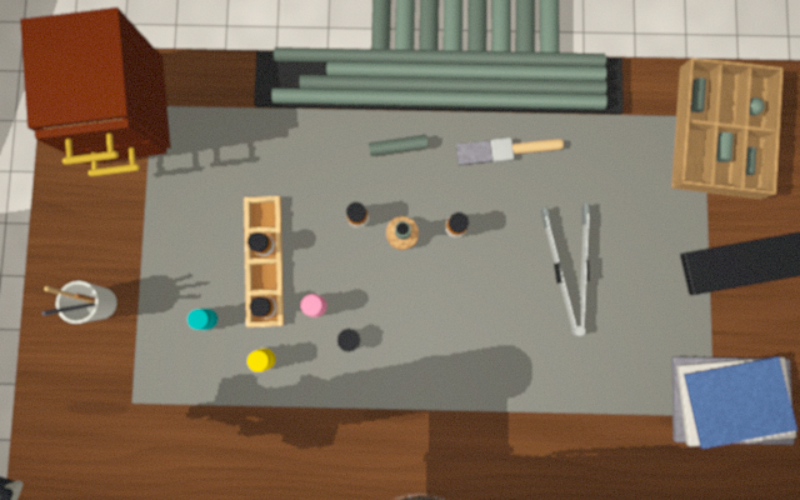

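View pics/scene0.png

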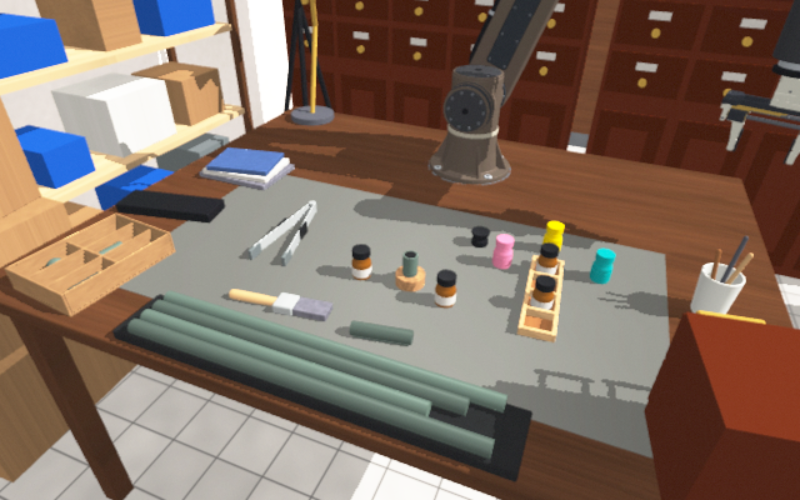

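Top view (1.25x pixels): the rack is at (262,262), with free pockets at (262,213) and (262,275). The strays are at (357,213) and (458,224), and the pipe piece is at (402,230). The tongs' jaws are near (547,210) and (587,207), with the hinge at (579,331). The scene view agrees with this layout.

```bash
cat > m.py <<'E'
from h import *
def measure(im,d):
    P=cloud("top",d); v,u=np.mgrid[:400,:640]; z=P[...,2]
    def box(x0,y0,x1,y1): return (u>x0/1.25)&(u<x1/1.25)&(v>y0/1.25)&(v<y1/1.25)&(d>0)
    return P,z,box
E
python3 - <<'E'
from m import *
f=np.load("/tmp/top.npz");im,d=f["im"],f["d"];P,z,box=measure(im,d)
print("table z",np.median(z[box(300,250,420,290)]), np.std(z[box(340,260,420,290)]))
g=im.max(-1)
for n,b,lo,r in [("strayL",(330,190,385,240),.055,20),("strayR",(435,200,485,250),.055,20),("rk1",(235,225,285,260),.055,20),("rk3",(235,290,285,325),.055,20),("pipe",(380,205,425,255),.055,15),("stand",(380,205,425,255),.02,30),("loupe",(330,320,365,355),.025,22),("pink",(295,290,330,320),.05,20)]:
    m=box(*b)&(z>lo); 
    if n=="stand": m&=z<.035
    p=P[m]; (c,rad)=cv2.minEnclosingCircle(p[:,:2].astype(np.float32))
    print(n,len(p),"med",p.mean(0).round(4),"circ",np.round(c,4),round(rad,4),"z",np.percentile(p[:,2],[50,95]).round(4))
hsv=cv2.cvtColor(im,cv2.COLOR_RGB2HSV)
m=box(235,185,292,335)&(hsv[...,1]>80)&(hsv[...,0]>8)&(hsv[...,0]<25)&(hsv[...,2]>130)
mm=m.astype(np.uint8); ys,xs=np.nonzero(mm)
print("rack z",np.percentile(z[m],[10,50,90]))
pw=cast("top",np.c_[xs,ys],.018)[:,:2].astype(np.float32)
print(cv2.minAreaRect(pw))
m2=m&(z>.01)&(z<.03); print(cv2.minAreaRect(P[m2][:,:2].astype(np.float32)))
t=box(530,195,605,345)&(z>.012)&(z<.05); p=P[t]; print("tongs",len(p),np.percentile(p[:,2],[5,50,95]))
for x0 in np.arange(p[:,0].min(),p[:,0].max(),.015):
    q=p[(p[:,0]>=x0)&(p[:,0]<x0+.015)]
    y=np.sort(q[:,1]); k=np.argmax(np.diff(y)) if len(y)>1 else 0
    print(round(x0+.0075,4),len(q),y[0].round(4),y[k].round(4),y[min(k+1,len(y)-1)].round(4),y[-1].round(4))
crop=im[150:280,410:500]; save("tongs",crop,5)
E
```

```text
table z -0.0004351682784744515 0.0022934510253677354
strayL 213 med [0.6194 0.1251 0.0644] circ [0.62   0.1254] 0.0186 z [0.0644 0.068 ]
strayR 217 med [ 0.6047 -0.0581  0.0645] circ [ 0.6058 -0.0583] 0.0189 z [0.0646 0.0681]
rk1 220 med [0.5622 0.2985 0.0642] circ [0.5624 0.2991] 0.0184 z [0.0646 0.0679]
rk3 228 med [0.4471 0.2894 0.0646] circ [0.4471 0.29  ] 0.0182 z [0.0648 0.0682]
pipe 147 med [0.5897 0.041  0.0687] circ [0.5899 0.0419] 0.0151 z [0.069  0.0727]
stand 339 med [0.5868 0.0423 0.0242] circ [0.5897 0.0418] 0.0299 z [0.024  0.0279]
loupe 277 med [0.3918 0.1338 0.033 ] circ [0.3918 0.1339] 0.0212 z [0.0331 0.0366]
pink 224 med [0.452  0.1977 0.0646] circ [0.4523 0.1984] 0.0184 z [0.0648 0.0686]
rack z [-0.00204491  0.0086431   0.01882942]
((0.5318860411643982, 0.29609715938568115), (0.24060162901878357, 0.07015874981880188), 3.6962132453918457)
((0.5325341820716858, 0.2977551221847534), (0.24012072384357452, 0.06802123785018921), 4.114542484283447)
tongs 715 [0.01379522 0.02313529 0.02852833]
0.4165 53 -0.2912 -0.2854 -0.2836 -0.2737
0.4315 42 -0.2915 -0.2821 -0.2788 -0.2704
0.4465 40 -0.2909 -0.2874 -0.2733 -0.2669
0.4615 34 -0.2915 -0.2881 -0.2686 -0.2621
0.4765 37 -0.2922 -0.2893 -0.2641 -0.2587
0.4915 37 -0.2944 -0.2899 -0.26 -0.254
0.5065 54 -0.3 -0.2904 -0.2554 -0.2455
0.5215 67 -0.3006 -0.2918 -0.253 -0.2422
0.5365 53 -0.3014 -0.2927 -0.2489 -0.2407
0.5515 37 -0.299 -0.2934 -0.2448 -0.2383
0.5665 36 -0.2979 -0.2944 -0.2414 -0.2345
0.5815 29 -0.2973 -0.2949 -0.2376 -0.2306
0.5965 39 -0.3005 -0.2956 -0.2334 -0.2271
0.6115 48 -0.3032 -0.2949 -0.2314 -0.2216
0.6265 64 -0.3034 -0.294 -0.2297 -0.2186
0.6415 42 -0.3027 -0.2934 -0.2262 -0.2176
0.6565 3 -0.3005 -0.2987 -0.2954 -0.2954
```

View pics/tongs.png

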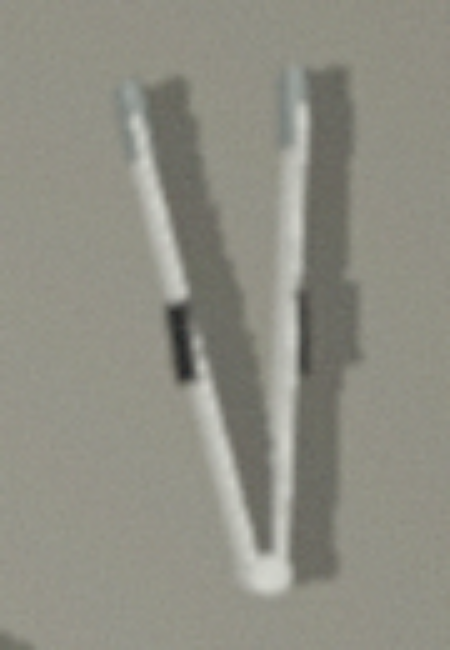

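The tongs crop shows an open V with black pads at mid-length. The sizes check out: jar cap about 37–40 mm, stand 60 mm, rack 240 mm, jars in the rack 116 mm apart. I'll spin the gripper to the rack's heading first, then go above the left stray.

```bash
cat > g.py <<'E'
from h import *
from scipy.spatial.transform import Rotation as Ro
import sys
o=get_obs();R=Ro.from_euler('xyz',o["orientation"],degrees=True).as_matrix();p=o["tool_pos"]
h=np.degrees(np.arctan2(R[1,2],R[0,2]))
print("t",round(o["clock"],2),"p",p.round(4),"head",h.round(2),"open",round(o["opening"],4),"F",o["force"].round(1),"j",o["joint_pos"].round(0))
hd=h
for a in sys.argv[1:]:
    w=[float(s) for s in a.split(",")]
    if len(w)>3:
        print("  spin rad",round(np.radians(((hd-w[3]+180)%360)-180),3)); R=Ro.from_euler('z',w[3]-hd,degrees=True).as_matrix()@R; hd=w[3]
    print("  ->",w,"tool cm",(R.T@(np.array(w[:3])-p)*100).round(2)); p=np.array(w[:3])
E
python3 g.py 0.62,0.1255,0.15,-86 .62,.1255,.026
```

```text
t 0.1 p [0.1876 0.6479 0.2257] head -106.15 open 0.0878 F [-1.3 -0.7 -0.3] j [ 90.  21.   1.  -0. -70. -17.]
  spin rad -0.352
  -> [0.62, 0.1255, 0.15, -86.0] tool cm [ 7.66 39.49 55.12]
  -> [0.62, 0.1255, 0.026] tool cm [12.4  -0.   -0.02]
```

move_arm:
  commands:
    - [[0, 0, 0, -0.12], [0, 0, 0, -0.12], [0, 0, 0, -0.11], [0, 0, 0, 0]]
  jaw: 6.0

```text
clock: 0.5
tool_pos: [0.1877, 0.6481, 0.226]
orientation: [-15.3, 89.9, -101.3]
force: [-0.9, 0.2, -0.6]
opening: 0.0626
```

```bash
python3 g.py 0.62,0.1255,0.15 .62,.1255,.026
```

```text
t 0.5 p [0.1877 0.6481 0.226 ] head -86.0 open 0.0626 F [-0.9  0.2 -0.6] j [ 90.  21.   1.  -0. -70.   4.]
  -> [0.62, 0.1255, 0.15] tool cm [ 7.64 39.49 55.14]
  -> [0.62, 0.1255, 0.026] tool cm [ 1.24e+01  0.00e+00 -1.00e-02]
```

move_arm:
  commands:
    - [[0.48, 2.47, 3.445, 0], [0.48, 2.47, 3.445, 0], [0.48, 2.47, 3.445, 0], [0.48, 2.47, 3.445, 0], [0.48, 2.47, 3.445, 0], [0.48, 2.47, 3.445, 0], [0.48, 2.47, 3.445, 0], [0.48, 2.47, 3.445, 0]]

```text
clock: 1.3
tool_pos: [0.4044, 0.3853, 0.188]
orientation: [158.8, 90.0, 72.5]
force: [0.3, 0.6, -0.3]
opening: 0.0601
```

move_arm:
  commands:
    - [[0.48, 2.47, 3.445, 0], [0.48, 2.47, 3.445, 0], [0.48, 2.47, 3.445, 0], [0.48, 2.47, 3.445, 0], [0.48, 2.47, 3.445, 0], [0.48, 2.47, 3.445, 0], [0.48, 2.47, 3.445, 0], [0.48, 2.47, 3.445, 0]]

```text
clock: 2.1
tool_pos: [0.6204, 0.1239, 0.1494]
orientation: [-88.1, 90.0, -174.4]
force: [0.7, 2.0, 0.2]
opening: 0.0598
```

move_arm:
  commands:
    - [[0, 0, 0, 0], [0, 0, 0, 0], [0, 0, 0, 0], [0, 0, 0, 0], [0, 0, 0, 0]]

```text
clock: 2.6
tool_pos: [0.6192, 0.1264, 0.1502]
orientation: [117.8, 90.0, 31.8]
force: [-0.6, -0.2, 1.3]
opening: 0.0597
```

```bash
python3 g.py 0.62,0.1255,0.026,-86
python3 - <<'E'
from h import *
im,d=snapshot("scene");save("s1",im[130:350,200:520],2.4)
E
```

```text
t 2.6 p [0.6192 0.1264 0.1502] head -86.03 open 0.0597 F [-0.6 -0.2  1.3] j [ 29.  20. -11.  -0. -59.  65.]
  spin rad -0.001
  -> [0.62, 0.1255, 0.026, -86.0] tool cm [12.42  0.07  0.1 ]
```

View pics/s1.png

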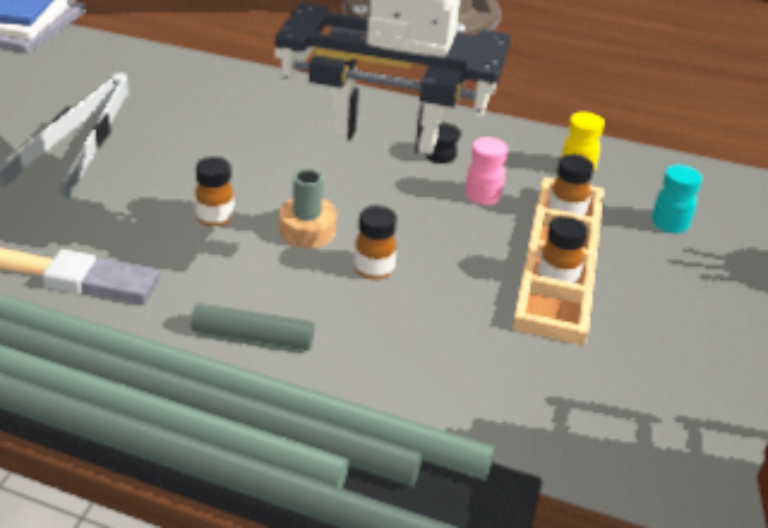

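Scene crop: the fingers are directly above the left stray (cap at (377,220), tips at about (390,140)). Descend, grip and lift.

move_arm:
  commands:
    - [[3.1, 0.02, 0.02, 0], [3.1, 0.02, 0.02, 0], [3.1, 0.02, 0.03, 0], [2.1, 0.01, 0.03, 0], [1.0, 0, 0, 0], [0, 0, 0, 0], [0, 0, 0, 0], [0, 0, 0, 0]]

```text
clock: 3.45
tool_pos: [0.6213, 0.125, 0.0273]
orientation: [109.4, 89.9, 23.3]
force: [-0.4, -0.2, 0.3]
opening: 0.0599
```

move_arm:
  commands:
    - [[0, 0, 0, 0], [0, 0, 0, 0], [0, 0, 0, 0], [0, 0, 0, 0], [0, 0, 0, 0], [0, 0, 0, 0]]
  jaw: 3.0

```text
clock: 4.05
tool_pos: [0.6206, 0.1246, 0.0262]
orientation: [104.1, 90.0, 18.0]
force: [-1.3, 1.3, 5.7]
opening: 0.0384
```

```bash
python3 g.py 0.62,0.1255,0.126,-86 .62,.304,.126 .62,.304,.027
```

```text
t 4.05 p [0.6206 0.1246 0.0262] head -86.08 open 0.0384 F [-1.3  1.3  5.7] j [ 29.  27. -18.   0. -45.  65.]
  spin rad -0.001
  -> [0.62, 0.1255, 0.126, -86.0] tool cm [-9.98 -0.05 -0.1 ]
  -> [0.62, 0.304, 0.126] tool cm [  0.     1.25 -17.81]
  -> [0.62, 0.304, 0.027] tool cm [ 9.9  -0.01  0.  ]
```

move_arm:
  commands:
    - [[-2, 0, 0, 0], [-4, 0, 0, 0], [-4, 0, 0, 0], [0, 0.25, -3.58, 0], [0, 0.25, -3.58, 0], [0, 0.25, -3.58, 0], [0, 0.25, -3.58, 0], [0, 0.25, -3.58, 0]]

```text
clock: 4.85
tool_pos: [0.6201, 0.305, 0.1252]
orientation: [-64.9, 89.9, -151.0]
force: [1.1, -0.1, -0.2]
opening: 0.0385
```

move_arm:
  commands:
    - [[0, 0, 0, 0], [0, 0, 0, 0], [0, 0, 0, 0], [0, 0, 0, 0]]

```text
clock: 5.25
tool_pos: [0.6206, 0.3027, 0.1256]
orientation: [-57.4, 90.0, -143.5]
force: [0.4, -0.2, -0.6]
opening: 0.0391
```

```bash
python3 g.py .62,.304,.027,-86
python3 - <<'E'
from h import *
im,d=snapshot("scene");save("s2",im[130:330,330:520],3)
E
```

```text
t 5.25 p [0.6206 0.3027 0.1256] head -86.16 open 0.0391 F [ 0.4 -0.2 -0.6] j [ 42.  26.  -4.  -0. -59.  52.]
  spin rad -0.003
  -> [0.62, 0.304, 0.027, -86.0] tool cm [ 9.86 -0.05 -0.13]
```

View pics/s2.png

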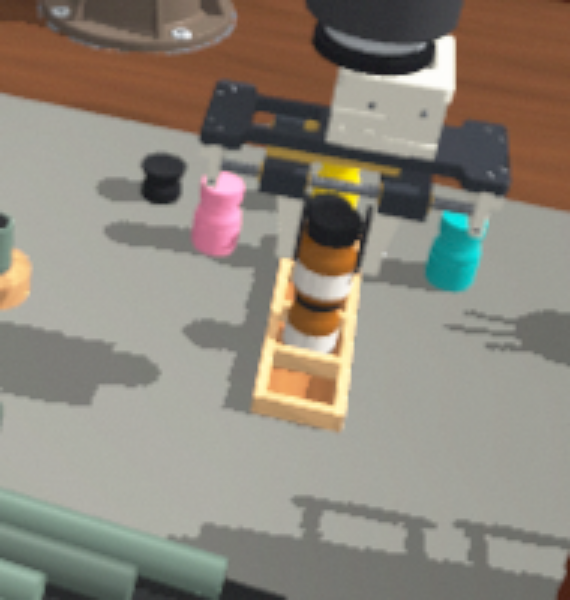

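The jar hangs upright at (330,250), above its pocket. Lower it.

move_arm:
  commands:
    - [[3, 0, -0.04, 0], [3, -0.05, -0.04, 0], [1.5, 0, -0.04, 0], [1, 0, 0, 0], [0.7, 0, 0, 0], [0.4, 0, 0, 0], [0.2, 0, 0, 0], [0, 0, 0, 0]]

```text
clock: 6.1
tool_pos: [0.6203, 0.3052, 0.0283]
orientation: [122.2, 90.0, 36.1]
force: [0.4, 0.4, -0.4]
opening: 0.0386
```

```bash
python3 g.py .62,.304,.027,-86
```

```text
t 6.1 p [0.6203 0.3052 0.0283] head -86.09 open 0.0386 F [ 0.4  0.4 -0.4] j [ 42.  32. -10.   0. -49.  52.]
  spin rad -0.002
  -> [0.62, 0.304, 0.027, -86.0] tool cm [ 0.13 -0.04  0.12]
```

move_arm:
  commands:
    - [[0.1, 0, 0, 0], [0, 0, 0, 0], [0, 0, 0, 0]]

```text
clock: 6.4
tool_pos: [0.6201, 0.3051, 0.0271]
orientation: [124.5, 90.0, 38.4]
force: [-0.1, 0.3, -0.6]
opening: 0.0388
```

move_arm:
  commands:
    - [[0, 0, 0, 0], [0, 0, 0, 0], [0, 0, 0, 0], [-1, 0, 0, 0], [-3, 0, 0, 0], [-4, 0, 0, 0], [-4, 0, 0, 0], [0, 0, 0, 0]]
  jaw: 5.8

```text
clock: 7.2
tool_pos: [0.6233, 0.3069, 0.1549]
orientation: [117.9, 89.3, 31.9]
force: [0.5, 0.4, 1.5]
opening: 0.0582
```

```bash
python3 g.py .6055,-.058,.15,-86 .6055,-.058,.026
python3 - <<'E'
from m import *
im,d=snapshot("scene");save("s3",im[130:330,330:520],3)
E
```

```text
t 7.2 p [0.6233 0.3069 0.1549] head -86.03 open 0.0582 F [0.5 0.4 1.5] j [ 42.  25.  -3.   0. -62.  52.]
  spin rad -0.001
  -> [0.6055, -0.058, 0.15, -86.0] tool cm [ 0.25 -4.33 36.28]
  -> [0.6055, -0.058, 0.026] tool cm [12.4  -0.13  0.07]
```

View pics/s3.png

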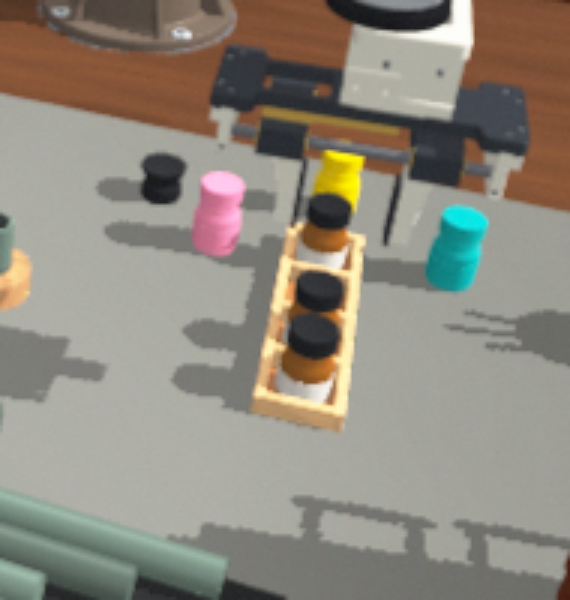

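The left stray is seated upright in the end pocket at (312,360). Now the right stray.

move_arm:
  commands:
    - [[0, -0.48, 4.03, 0], [0, -0.48, 4.03, 0], [0, -0.48, 4.03, 0], [0, -0.48, 4.03, 0], [0, -0.48, 4.03, 0], [0, -0.48, 4.03, 0], [0, -0.48, 4.03, 0], [0, -0.48, 4.03, 0]]

```text
clock: 8.05
tool_pos: [0.6029, -0.0209, 0.1465]
orientation: [-85.3, 90.0, -171.4]
force: [0.2, 1.1, 0.0]
opening: 0.058
```

move_arm:
  commands:
    - [[0, -0.48, 4.03, 0], [0, 0, 0, 0], [0, 0, 0, 0], [0, 0, 0, 0], [0, 0, 0, 0]]

```text
clock: 8.55
tool_pos: [0.6017, -0.0589, 0.1466]
orientation: [-97.3, 90.0, 176.7]
force: [0.4, 1.4, -0.4]
opening: 0.0577
```

```bash
python3 g.py .6055,-.058,.026,-86
```

```text
t 8.55 p [ 0.6017 -0.0589  0.1466] head -86.02 open 0.0577 F [ 0.4  1.4 -0.4] j [ 13.  18. -15.  -0. -58.  81.]
  spin rad -0.0
  -> [0.6055, -0.058, 0.026, -86.0] tool cm [12.06  0.39 -0.06]
```

move_arm:
  commands:
    - [[3, 0.2, 0, 0], [3, 0.2, 0, 0], [3, 0, -0.05, 0], [2, 0, 0, 0], [1.0, 0, 0, 0], [0, 0, 0, 0], [0, 0, 0, 0]]

```text
clock: 9.25
tool_pos: [0.6063, -0.0585, 0.0275]
orientation: [82.0, 90.0, -4.0]
force: [0.1, 0.1, -0.1]
opening: 0.0582
```

move_arm:
  commands:
    - [[0, 0, 0, 0], [0, 0, 0, 0], [0, 0, 0, 0], [0, 0, 0, 0], [0, 0, 0, 0], [0, 0, 0, 0]]
  jaw: 3.0

```text
clock: 9.85
tool_pos: [0.6061, -0.0589, 0.0276]
orientation: [90.8, 89.9, 4.7]
force: [-0.1, 0.9, 7.1]
opening: 0.0385
```

move_arm:
  commands:
    - [[-2, 0, 0, 0], [-4, 0, 0, 0], [-4, 0, 0, 0], [0, 0, 0, 0], [0, 0, 0, 0], [0, 0, 0, 0]]

```text
clock: 10.45
tool_pos: [0.6046, -0.0591, 0.1256]
orientation: [-96.7, 89.9, 177.2]
force: [0.3, 0.5, -0.9]
opening: 0.0388
```

```bash
python3 g.py .504,.296,.126,-86 .504,.296,.027
```

```text
t 10.45 p [ 0.6046 -0.0591  0.1256] head -86.12 open 0.0388 F [ 0.3  0.5 -0.9] j [ 13.  19. -16.  -0. -55.  81.]
  spin rad -0.002
  -> [0.504, 0.296, 0.126, -86.0] tool cm [-1.000e-02 -7.560e+00 -3.612e+01]
  -> [0.504, 0.296, 0.027] tool cm [9.9  0.02 0.  ]
```

move_arm:
  commands:
    - [[0, -0.84, -4.01, 0], [0, -0.84, -4.01, 0], [0, -0.84, -4.01, 0], [0, -0.84, -4.01, 0], [0, -0.84, -4.01, 0], [0, -0.84, -4.01, 0], [0, -0.84, -4.01, 0], [0, -0.84, -4.01, 0]]

```text
clock: 11.25
tool_pos: [0.5152, 0.2574, 0.1251]
orientation: [-51.8, 89.8, -137.9]
force: [0.8, -0.9, -1.5]
opening: 0.0386
```

move_arm:
  commands:
    - [[0, -0.84, -4.01, 0], [0, 0, 0, 0], [0, 0, 0, 0], [0, 0, 0, 0], [0, 0, 0, 0], [0, 0, 0, 0]]

```text
clock: 11.85
tool_pos: [0.5058, 0.2949, 0.1266]
orientation: [-49.0, 90.0, -135.1]
force: [-0.0, -0.0, -1.5]
opening: 0.0388
```

```bash
python3 g.py .504,.296,.028,-86
```

```text
t 11.85 p [0.5058 0.2949 0.1266] head -86.17 open 0.0388 F [-0.  -0.  -1.5] j [ 49.  17. -19.  -0. -54.  44.]
  spin rad -0.003
  -> [0.504, 0.296, 0.028, -86.0] tool cm [ 9.86 -0.17 -0.13]
```

move_arm:
  commands:
    - [[3, -0.1, -0.06, 0], [3, -0.07, -0.06, 0], [1.5, 0, 0, 0], [1, 0, 0, 0], [0.7, 0, 0, 0], [0.4, 0, 0, 0], [0.2, 0, 0, 0], [0, 0, 0, 0]]

```text
clock: 12.65
tool_pos: [0.504, 0.2971, 0.0291]
orientation: [131.1, 90.0, 45.0]
force: [-0.1, -0.2, -1.0]
opening: 0.0383
```

```bash
python3 g.py .504,.296,.028,-86
```

```text
t 12.65 p [0.504  0.2971 0.0291] head -86.09 open 0.0383 F [-0.1 -0.2 -1. ] j [ 50.  24. -24.   0. -42.  44.]
  spin rad -0.002
  -> [0.504, 0.296, 0.028, -86.0] tool cm [ 0.11 -0.01  0.11]
```

move_arm:
  commands:
    - [[0.15, 0, 0, 0], [0, 0, 0, 0], [0, 0, 0, 0]]

```text
clock: 12.95
tool_pos: [0.504, 0.2973, 0.0277]
orientation: [132.5, 89.9, 46.4]
force: [-0.4, 0.6, 0.1]
opening: 0.0387
```

move_arm:
  commands:
    - [[0, 0, 0, 0], [0, 0, 0, 0], [0, 0, 0, 0], [-1, 0, 0, 0], [-3, 0, 0, 0], [-4, 0, 0, 0], [-4, 0, 0, 0], [0, 0, 0, 0]]
  jaw: 5.6

```text
clock: 13.75
tool_pos: [0.5066, 0.2992, 0.1542]
orientation: [126.0, 89.4, 39.9]
force: [0.5, 0.2, -0.2]
opening: 0.0565
```

```bash
python3 g.py .5235,-.272,.1,-84.3;  python3 - <<'E'
from m import *
for n in("top","scene"):
    im,d=snapshot(n);P=cloud(n,d); v,u=np.mgrid[:400,:640]
    m=(im.max(-1)<70)&(P[...,2]>.055)&(P[...,2]<.075)&(abs(P[...,1]-.298)<.05)&(abs(P[...,0]-.532)<.13)&(d>0)
    k,l,s,c=cv2.connectedComponentsWithStats(m.astype(np.uint8))
    for i in range(1,k):
        if s[i,4]>30: q=P[l==i];print(n,s[i,4],((q.max(0)+q.min(0))/2).round(4),q.mean(0).round(4))
E
```

```text
t 13.75 p [0.5066 0.2992 0.1542] head -86.03 open 0.0565 F [ 0.5  0.2 -0.2] j [ 50.  15. -17.   0. -57.  44.]
  spin rad -0.03
  -> [0.5235, -0.272, 0.1, -84.3] tool cm [ 5.04 -4.04 57.04]
top 160 [0.6166 0.302  0.0637] [0.6171 0.3016 0.0642]
top 44 [0.5713 0.2973 0.0651] [0.5709 0.2979 0.0648]
top 179 [0.4469 0.2881 0.0644] [0.4472 0.288  0.0647]
scene 256 [0.4816 0.2924 0.0618] [0.4882 0.2927 0.0638]
scene 154 [0.5683 0.2986 0.0617] [0.5725 0.2987 0.064 ]
scene 178 [0.6251 0.3029 0.0616] [0.6286 0.3031 0.0639]
```

move_arm:
  commands:
    - [[0, 0, 0, -0.03], [0, -0.29, 4.07, 0], [0, -0.29, 4.07, 0], [0, -0.29, 4.07, 0], [0, -0.29, 4.07, 0], [0, -0.29, 4.07, 0], [0, -0.29, 4.07, 0], [0, -0.29, 4.07, 0]]
  jaw: 8.2

```text
clock: 14.65
tool_pos: [0.5105, 0.0096, 0.1465]
orientation: [-77.3, 89.9, -161.6]
force: [0.3, -0.0, 0.4]
opening: 0.0822
```

move_arm:
  commands:
    - [[0, -0.29, 4.07, 0], [0, -0.29, 4.07, 0], [0, -0.29, 4.07, 0], [0, -0.29, 4.07, 0], [0, -0.29, 4.07, 0], [0, -0.29, 4.07, 0], [0, -0.29, 4.07, 0], [0, 0, 0, 0]]

```text
clock: 15.45
tool_pos: [0.5181, -0.2778, 0.1457]
orientation: [-94.9, 89.8, -179.5]
force: [-0.6, 0.5, 0.5]
opening: 0.0821
```

move_arm:
  commands:
    - [[2, 0, 0, 0], [2, 0, 0, 0], [1, 0, 0, 0], [0, 0, 0, 0], [0, 0, 0, 0], [0, 0, 0, 0]]

```text
clock: 16.05
tool_pos: [0.5199, -0.274, 0.0982]
orientation: [65.4, 89.9, -19.0]
force: [0.1, 0.5, 0.6]
opening: 0.0816
```

```bash
python3 g.py .5235,-.272,.005,-84.3;  python3 - <<'E'
from m import *
im,d=snapshot("scene");save("s4",im[140:300,190:480],2.7)
im,d=snapshot("top");P=cloud("top",d)
m=(im.max(-1)<70)&(P[...,2]>.055)&(P[...,2]<.075)&(abs(P[...,1]-.298)<.05)&(abs(P[...,0]-.532)<.13)&(d>0)
k,l,s,c=cv2.connectedComponentsWithStats(m.astype(np.uint8))
for i in range(1,k):
    if s[i,4]>30: q=P[l==i];print(s[i,4],((q.max(0)+q.min(0))/2).round(4),q.mean(0).round(4))
E
```

```text
t 16.05 p [ 0.5199 -0.274   0.0982] head -84.34 open 0.0816 F [0.1 0.5 0.6] j [ -9.  19. -20.   0. -51. 104.]
  spin rad -0.001
  -> [0.5235, -0.272, 0.005, -84.3] tool cm [ 9.32  0.37 -0.17]
165 [0.6168 0.302  0.0633] [0.617  0.3011 0.0638]
168 [0.5606 0.2973 0.0636] [0.5608 0.2971 0.0644]
178 [0.5027 0.2943 0.0634] [0.5023 0.2935 0.0644]
178 [0.4469 0.2878 0.0645] [0.4472 0.2877 0.0648]
```

View pics/s4.png

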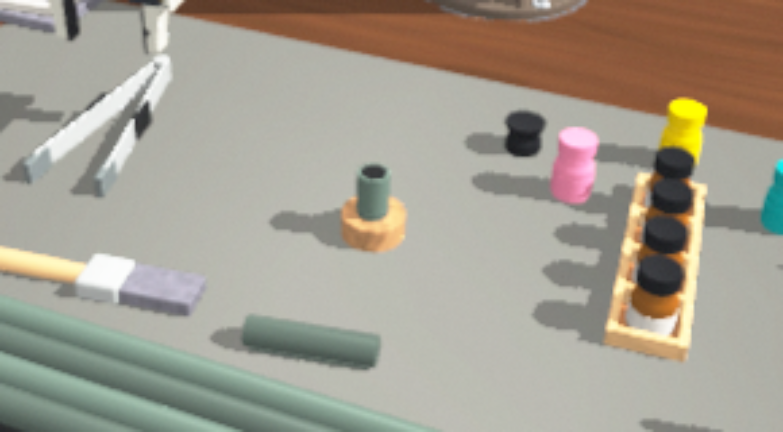

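All four jars stand in a row in the rack, from (675,165) to (660,275), at a steady 57 mm pitch. Now descend on the tongs.

move_arm:
  commands:
    - [[2, 0.2, -0.1, 0], [2, 0.17, -0.07, 0], [2, 0, 0, 0], [1.5, 0, 0, 0], [1, 0, 0, 0], [0.5, 0, 0, 0], [0.3, 0, 0, 0], [0, 0, 0, 0]]

```text
clock: 16.95
tool_pos: [0.523, -0.2721, 0.0045]
orientation: [67.4, 90.0, -17.0]
force: [0.4, -0.1, 0.0]
opening: 0.082
```

```bash
python3 g.py .5235,-.272,.005,-84.3
```

```text
t 16.95 p [ 0.523  -0.2721  0.0045] head -84.37 open 0.082 F [ 0.4 -0.1  0. ] j [ -8.  26. -25.   0. -39. 104.]
  spin rad -0.001
  -> [0.5235, -0.272, 0.005, -84.3] tool cm [-0.05  0.05 -0.  ]
```

move_arm:
  commands:
    - [[0, 0, 0, 0], [0, 0, 0, 0], [0, 0, 0, 0], [0, 0, 0, 0], [0, 0, 0, 0], [0, 0, 0, 0]]
  jaw: 4.7

```text
clock: 17.55
tool_pos: [0.5232, -0.2719, 0.0046]
orientation: [75.5, 90.0, -8.8]
force: [0.2, 1.3, 3.9]
opening: 0.0476
```

move_arm:
  commands:
    - [[-0.5, 0, 0, 0], [-1, 0, 0, 0], [-2, 0, 0, 0], [-2, 0, 0, 0], [-2, 0, 0, 0], [-2, 0, 0, 0], [-2, 0, 0, 0], [0, 0, 0, 0]]

```text
clock: 18.35
tool_pos: [0.5244, -0.2726, 0.1229]
orientation: [67.7, 89.7, -16.7]
force: [0.0, 0.4, -1.2]
opening: 0.0473
```

```bash
python3 g.py .4855,.0315,.12,-84.3;python3 - <<'E'
from m import *
im,d=snapshot("top");P=cloud("top",d);z=P[...,2]
save("t5",im[130:290,390:520],4)
p=P[(d>0)&(z>.1)&(z<.16)&(P[...,0]>.56)&(P[...,0]<.70)&(abs(P[...,1]+.265)<.08)]
for x0 in np.arange(.56,.67,.012):
    q=p[(p[:,0]>=x0)&(p[:,0]<x0+.012)]
    if len(q)<4: continue
    y=np.sort(q[:,1]);k=np.argmax(np.diff(y));print(round(x0+.006,3),len(q),y[[0,k,k+1,-1]].round(4),np.median(q[:,2]).round(4))
print(p[:,0].max())
E
```

```text
t 18.35 p [ 0.5244 -0.2726  0.1229] head -84.35 open 0.0473 F [ 0.   0.4 -1.2] j [ -9.  18. -18.   0. -54. 104.]
  spin rad -0.001
  -> [0.4855, 0.0315, 0.12, -84.3] tool cm [  0.22  -0.85 -30.65]Traceback (most recent call last):
  File "<stdin>", line 9, in <module>
    return umr_maximum(a, axis, None, out, keepdims, initial, where)
ValueError: zero-size array to reduction operation maximum which has no identity
```

View pics/t5.png

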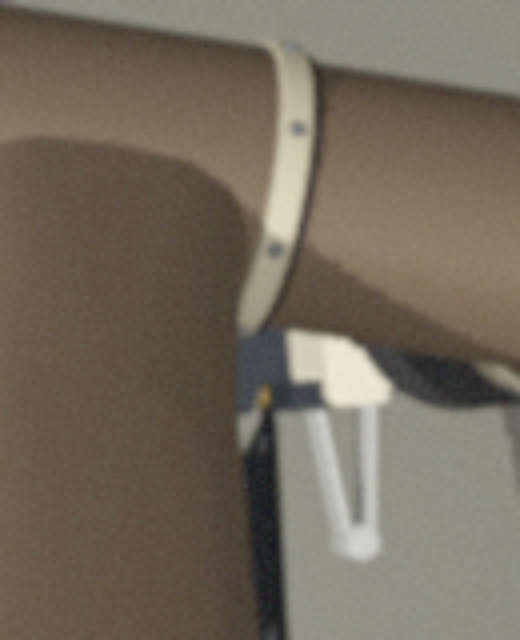

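The tongs are held and lifted (force −1.2 N, matching their weight). The arm hides the jaws from the top camera, so I'll use the scene view once above the pipe piece.

move_arm:
  commands:
    - [[0, 0, -1, 0], [0, 0, -2, 0], [0, -0.1, -3, 0], [0, -0.15, -3, 0], [0, -0.15, -3, 0], [0, -0.15, -3, 0], [0, -0.15, -3, 0], [0, -0.15, -3, 0]]

```text
clock: 19.2
tool_pos: [0.4923, -0.0625, 0.1183]
orientation: [-88.7, 89.9, -173.1]
force: [-0.0, -0.4, -1.3]
opening: 0.0472
```

move_arm:
  commands:
    - [[0, 0, -3, 0], [0, 0, -3, 0], [0, 0, -2, 0], [0, 0, -1, 0], [0, 0, -0.6, 0], [0, 0, 0, 0], [0, 0, 0, 0], [0, 0, 0, 0]]

```text
clock: 20.0
tool_pos: [0.4842, 0.031, 0.1191]
orientation: [-68.6, 90.0, -153.0]
force: [0.9, 0.1, -0.7]
opening: 0.047
```

```bash
python3 g.py .4855,.0315,.12,-84.3;python3 - <<'E'
from m import *
im,d=snapshot("scene");save("s6",im[110:250,250:420],4);np.savez("/tmp/s6",im=im,d=d)
P=cloud("scene",d);z=P[...,2]
p=P[(d>0)&(z>.1)&(z<.16)&(P[...,0]>.52)&(P[...,0]<.65)&(abs(P[...,1]-.04)<.06)]
for x0 in np.arange(.53,.65,.012):
    q=p[(p[:,0]>=x0)&(p[:,0]<x0+.012)]
    if len(q)<4: continue
    y=np.sort(q[:,1]);k=np.argmax(np.diff(y));print(round(x0+.006,3),len(q),y[[0,k,k+1,-1]].round(4),np.percentile(q[:,2],[3,50,97]).round(4))
E
```

```text
t 20.0 p [0.4842 0.031  0.1191] head -84.43 open 0.047 F [ 0.9  0.1 -0.7] j [ 27.   9. -31.   0. -50.  69.]
  spin rad -0.002
  -> [0.4855, 0.0315, 0.12, -84.3] tool cm [-0.09  0.13 -0.04]
0.536 22 [0.0121 0.0146 0.0566 0.06  ] [0.116  0.1298 0.142 ]
0.548 22 [0.011  0.0139 0.0597 0.0617] [0.1207 0.1327 0.1407]
0.56 25 [0.0111 0.0147 0.0615 0.0656] [0.1164 0.1342 0.1419]
0.572 26 [0.01   0.0142 0.0624 0.07  ] [0.1174 0.1358 0.1415]
0.584 42 [0.0084 0.0166 0.0631 0.0718] [0.1161 0.1345 0.1404]
0.596 36 [0.0085 0.0171 0.0654 0.0733] [0.1173 0.1372 0.1397]
0.608 82 [0.0101 0.018  0.0658 0.074 ] [0.115  0.1287 0.1399]
```

View pics/s6.png

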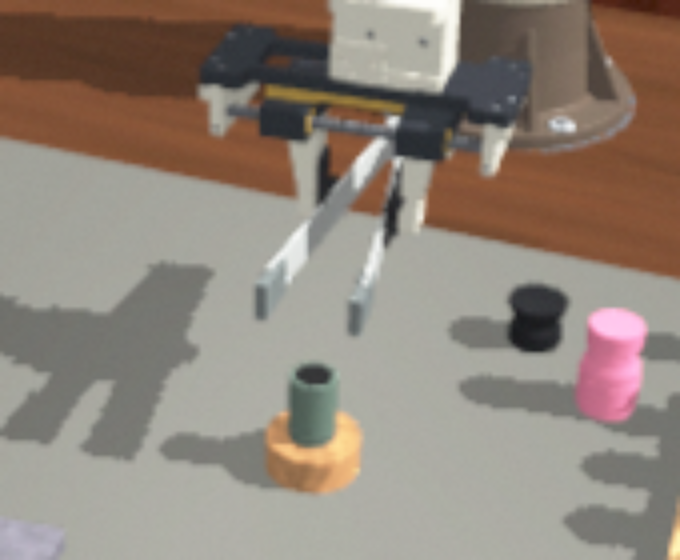

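The jaws straddle the pipe piece: gap 47 mm, midline y = 0.0405 against pipe y = 0.0416, and level. In the picture the pipe is at (315,405) with the jaw tips on either side above it. Descend around it, then squeeze.

move_arm:
  commands:
    - [[0.5, 0.1, -0.1, 0], [1, 0, 0, 0], [1.5, 0, 0, 0], [1.5, 0, 0, 0], [1.5, 0, 0, 0], [1, 0, 0, 0], [0.6, 0, 0, 0], [0.3, 0, 0, 0]]

```text
clock: 20.85
tool_pos: [0.485, 0.0326, 0.0396]
orientation: [-67.2, 89.9, -151.6]
force: [0.9, 0.7, -0.2]
opening: 0.0472
```

move_arm:
  commands:
    - [[0, 0, 0, 0], [0, 0, 0, 0], [0, 0, 0, 0]]

```text
clock: 21.15
tool_pos: [0.4856, 0.033, 0.0408]
orientation: [108.1, 89.9, 23.7]
force: [0.1, -0.3, -0.7]
opening: 0.047
```

```bash
python3 g.py .4855,.0315,.04,-84.3;python3 - <<'E'
from m import *
im,d=snapshot("scene");save("s7",im[130:250,260:400],5)
E
```

```text
t 21.15 p [0.4856 0.033  0.0408] head -84.37 open 0.047 F [ 0.1 -0.3 -0.7] j [ 27.  15. -36.   0. -39.  69.]
  spin rad -0.001
  -> [0.4855, 0.0315, 0.04, -84.3] tool cm [ 0.08 -0.02  0.14]
```

View pics/s7.png

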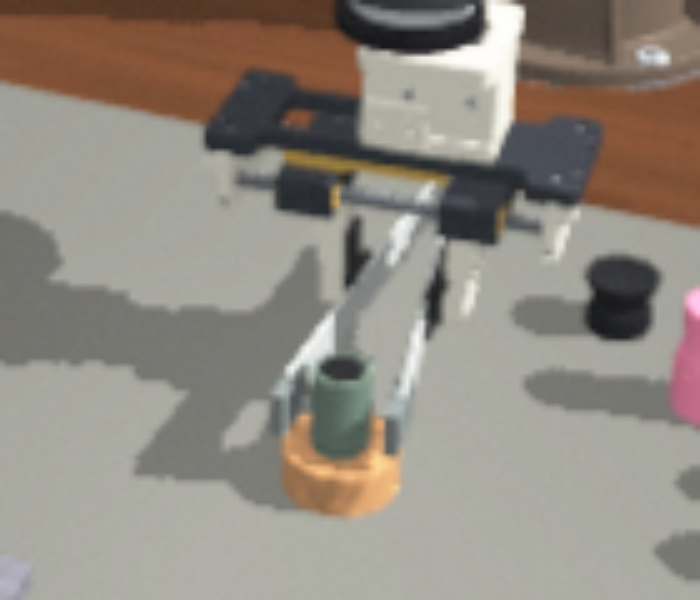

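The pipe piece at (342,405) sits midway between the jaws, which clear the stand. Close stepwise.

move_arm:
  commands:
    - [[0, 0, 0, 0], [0, 0, 0, 0], [0, 0, 0, 0]]
  jaw: 4.1

```text
clock: 21.5
tool_pos: [0.4853, 0.0328, 0.0404]
orientation: [107.0, 90.0, 22.6]
force: [0.2, -0.7, -1.2]
opening: 0.0412
```

move_arm:
  commands:
    - [[0, 0, 0, 0], [0, 0, 0, 0], [0, 0, 0, 0]]
  jaw: 3.7

```text
clock: 21.8
tool_pos: [0.4852, 0.0327, 0.0403]
orientation: [-52.7, 90.0, -137.1]
force: [0.4, 0.2, -1.2]
opening: 0.0384
```

move_arm:
  commands:
    - [[0, 0, 0, 0], [0, 0, 0, 0], [0, 0, 0, 0], [0, 0, 0, 0], [0, 0, 0, 0], [0, 0, 0, 0]]
  jaw: 2.5

```text
clock: 22.4
tool_pos: [0.4852, 0.0328, 0.0403]
orientation: [-14.9, 90.0, -99.3]
force: [-0.2, -0.1, -1.3]
opening: 0.0383
```

```bash
python3 g.py;python3 - <<'E'
from m import *
im,d=snapshot("scene");save("s8",im[130:250,260:400],5)
E
```

```text
t 22.4 p [0.4852 0.0328 0.0403] head -84.37 open 0.0383 F [-0.2 -0.1 -1.3] j [ 27.  15. -36.   0. -39.  69.]
```

View pics/s8.png

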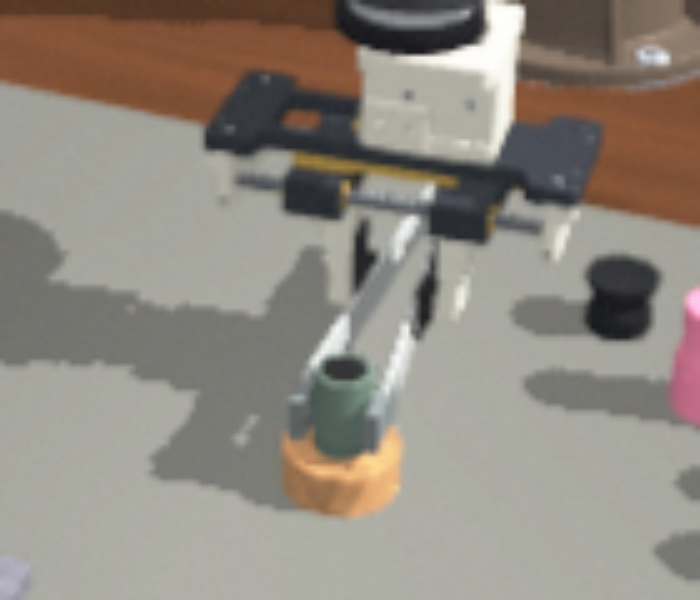

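The jaws have closed on the upright pipe piece, and the opening stopped at 38.3 mm, which matches the expected 38 mm. Lift gently by 12 cm.

move_arm:
  commands:
    - [[-0.3, 0, 0, 0], [-0.6, 0, 0, 0], [-1, 0, 0, 0], [-1.3, 0, 0, 0], [-1.3, 0, 0, 0], [-1.3, 0, 0, 0], [-1.3, 0, 0, 0], [-1.3, 0, 0, 0]]

```text
clock: 23.25
tool_pos: [0.4852, 0.0328, 0.1258]
orientation: [111.1, 89.9, 26.8]
force: [-0.1, -0.2, -1.7]
opening: 0.0383
```

move_arm:
  commands:
    - [[-1.3, 0, 0, 0], [-1.2, 0, 0, 0], [-0.8, 0, 0, 0], [-0.4, 0, 0, 0], [-0.2, 0, 0, 0], [0, 0, 0, 0], [0, 0, 0, 0], [0, 0, 0, 0]]

```text
clock: 24.05
tool_pos: [0.4849, 0.0327, 0.1627]
orientation: [-74.8, 89.9, -159.2]
force: [-0.5, 0.6, -2.5]
opening: 0.0382
```

move_arm:
  commands:
    - [[0, 0, 0, 0], [0, 0, 0, 0], [0, 0, 0, 0], [0, 0, 0, 0], [0, 0, 0, 0]]

```text
clock: 24.55
tool_pos: [0.4852, 0.0328, 0.1633]
orientation: [-69.8, 90.0, -154.2]
force: [-0.3, 0.3, -1.4]
opening: 0.0384
```

```bash
python3 g.py;python3 - <<'E'
from m import *
im,d=snapshot("scene");save("s9",im[100:290,250:500],3)
P=cloud("scene",d);z=P[...,2];hsv=cv2.cvtColor(im,cv2.COLOR_RGB2HSV)
m=(d>0)&(z>.09)&(z<.24)&(abs(P[...,0]-.60)<.03)&(abs(P[...,1]-.042)<.013)
q=P[m];print("pipe",len(q),np.percentile(q,[3,50,97],axis=0).round(4))
E
```

```text
t 24.55 p [0.4852 0.0328 0.1633] head -84.37 open 0.0384 F [-0.3  0.3 -1.4] j [ 27.   6. -28.  -0. -56.  69.]
pipe 245 [[0.5832 0.031  0.1502]
 [0.6044 0.0443 0.1788]
 [0.6089 0.0543 0.1938]]
```

View pics/s9.png

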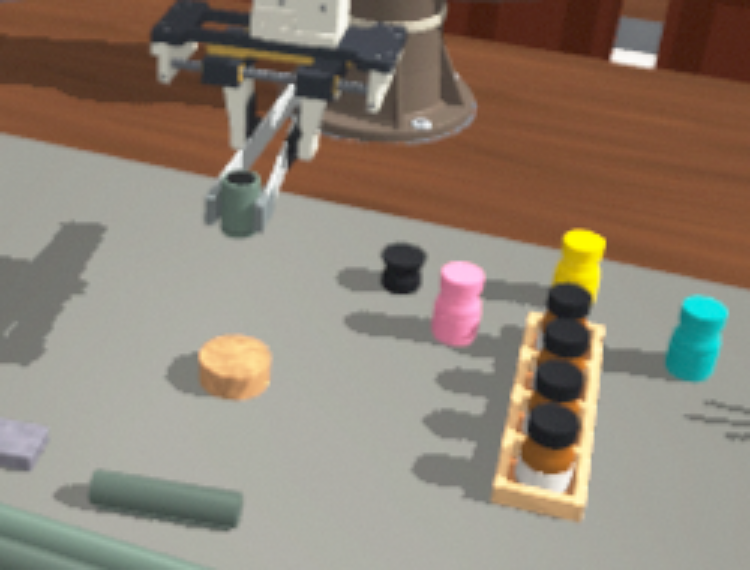

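The pipe piece hangs upright at (240,205) with its underside at z ≈ 0.148, about 12 cm above the stand. All four jars are in the rack and the arm is still. Handing in.

```bash
python3 -c "
from h import *
print(close_job())"
```

```text
the job is handed in; nothing more can be done
None
```

The job is done and handed in at about 24.6 s of the 66 s limit. The hand-in gives no verdict, so what follows rests on my own last checks.

- **Jars:** I put both strays into the free pockets. In the last picture all four jars stand upright in the rack. Their measured caps are about 57 mm apart, each within about 4 mm of my estimate of its pocket's centre.
- **Pipe piece:** I gripped the tongs at their pads, brought the open jaws down round the pipe piece, squeezed and lifted. It hangs upright in the jaws, with its underside at about z = 0.148 m, roughly 12 cm above the stand top. The gripper still squeezes the tongs (opening 38.4 mm, as expected for a 30 mm pipe), and the arm is still.
- **Bystanders:** The short pipe and loupe look unmoved in the last picture. The brush is only partly in view there, and I did not re-measure any of the three. The robot's path did not come near them.
- **Failed or disagreeing checks:** One script failed because the arm hid the jaws from the top camera; the scene camera gave the jaw positions instead. While all the jars were being checked, the open gripper was also hiding one of them from above, so I measured again once it had moved clear. Nothing else disagreed by more than a few millimetres.

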